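Hang the slotted caddy on the pin of the worktop stand

ROBOT

A 6-joint arm with a two-finger parallel gripper is mounted at the origin on a cart in front of the work surface, level with it; the furniture and walls round the work are solid. World frame = base frame: x ahead of the robot, y to its left, z up, the work surface at z = 0. Lengths are in m, angles in rad, forces in N, time in s.
With the tool pointing down it reaches from about 0.325 to 0.875 m from the base axis. Payload 4.4 kg.
Tool frame: the origin (TCP) lies between the finger pads; the fingertips stand 17 mm ahead of it and the grasp point (between the pads) lies 2 mm behind it (ctrl.nose_length is the z of the fingertips in the tool frame, in m); z points along the fingers, y is the line along which they close (so a half turn about z gives the same grasp; the last joint's range is limited). The gripper opens to 85 mm and grips with 20 to 120 N. Pads are 22 mm wide; open, the fingers measure 114 mm over their backs; the gripper's body (76 mm by 85 mm) begins 54 mm behind the grasp point. The pads swing forward as they close: fully open they stand 13 mm farther back than shut.
Start: joints at [0.984, 0.207, 1.542, -0, 1.393, -0.15], TCP at [0.243, 0.521, 0.248] pointing down, gripper open.
Joint ranges: [-2.73, 2.73], [-0.86, 2.22], [0.23, 2.46], [-1.11, 4.25], [0.08, 2.63], [-2.82, 2.82]. Speed limits (rad/s): [2.79, 2.79, 3.14, 3.14, 3.14, 3.14].

INTERFACE

Orientations are given as a unit quaternion [x, y, z, w].
In Python, from rig import ctrl, camera, workorder, boxes_of, spot_point gives the robot as it stands. The module is installed in compiled form; this text tells all that it offers.
- The arm moves only by the tool drive_tool, never from a script. Its arguments are lists of equal length, an entry for each row: "delta_pos": the shift along the tool's x, y, z in m, a list of three; "dr": the turn, a rotation vector about the tool's x, y, z in rad, a list of three; "hand": the closure, from 0 (fully open) to 1 (shut). In form: {"delta_pos": [[tx, ty, tz], ...], "dr": [[wx, wy, wz], ...], "hand": [hand, ...]}. A call has 1 to 12 rows; each row is the pose to reach, as a shift and turn from the pose commanded when the call began, along the tool's axes at that moment; what a row does not reach only later rows make up. A row lasts 1/12 s, in which the tool goes at most 41.7 mm and 7.16 degrees, less where a joint would pass 70% of its speed; a pose out of reach is approached as far as the arm can. A call with a gripper value outside its range is refused whole. The fingers move at their own pace and stop on an object; "newtons" is the grip in N (left out, the last holds). Time passes only in rows, so rows that repeat a pose let the fingers close. It gives the time, the measured TCP pose, the force, the opening and the grip force at its end, in the units of the state.
- ctrl.sense(): the state, without advancing time (a new reading comes with each control period).
- camera(name): name is "scene" or "top"; returns a dict with "img" (384x512x3 uint8, blue, green, red), "K" (3x3 intrinsics, pixels), "camera_from_world" (4x4, takes a point from world to camera coordinates). Camera axes: x right, y down, z forward; pixel columns grow to the right and rows downward; lengths in m; the calibration is good to about 2 mm. A picture is of the moment at which its call begins. There is no depth.
- workorder.hand_in(): hands the job in; it is judged then, once.
Trained networks look in a picture, given as the dict that the camera call returned (one of the last four; its "shot" number tells which), for a name from the list of things; names that differ only in an ending like _2 or _b are one class to them, and where a whole thing is asked for, a point or a joint stands for the part that bears it (a point fixed in the world has none). Each returns a list of dicts, best first, with "p" (0 to 1); they miss things now and then, are a little off and sometimes report something else, mostly with a low value. They report only what shows in the picture. A call takes as long as a camera call. They do not tell look-alikes from the thing itself.
- boxes_of(picture, target): "position" ([x, y, z] in m, in world coordinates, good to about 4 mm: the middle of the surface that is visible of it).
- spot_point(picture, target): "position" ([x, y, z] in m, in world coordinates, good to about 4 mm: a listed point, or the origin of a listed thing).
The state is a dict: "time": time; "q": joint angles; "qvel": joint speeds; "joint_torque": joint torques, N m; "tcp_pos": TCP position; "orientation": TCP orientation; "force": force on the tool from outside, world axes, zero at the start; "ft_torque": the same for the moment, N m; "width": finger opening in m; "grasp_force": force on a finger pad.
Only numpy, scipy, OpenCV 4.12 (cv2) and the standard library are available. Lean on these libraries where they do the work, as an engineer would, in place of code of your own. Each camera call takes 0.05 s, during which the arm holds its last target. There are 200 camera calls.

TASK

Pick up the blue caddy by its wooden grip and hang it on the stand: slide the sideways slot in its back plate over the brass pin, between the black block and the pin's head, until the pin reaches the closed end of the slot, then lower it so that the pin sits in the notch there and let go. The pin was clamped by hand at a height nobody has measured, so feel for it with a light touch, never pushing hard on the stand; leave the other things on the worktop where they are.

Things in the scene. Friction and masses are not known exactly. Their poses are not given: they have to be found in the camera images.
- caddy_grip (a point): Centre of the caddy's wooden grip block (22 x 26 x 42 mm in x, y, z). Frame: x is the normal of the caddy's upright back plate (its pocket is on the -x side), y runs along the plate towards the slot's open mouth, z up. The caddy stands upright; its underside is 176 mm below this point, the top of the blue plate 26 mm below it.
- caddy_seat (a point): Where the pin's axis lies when the caddy hangs right: mid plate, 70.5 mm straight below caddy_grip, same axes. From here: the slot runs from its closed end at y = -5.5 mm to its mouth at +y; floor at z = -11.5 mm, roof at z = 0; over y = -5.5 to 5.5 mm the roof is cut 4 mm higher (the notch). Plate and upper jaw end at y = -45 and +35 mm.
- caddy: The caddy (0.2 to 0.33 kg): blue back plate 5 mm thick, 90 mm wide and 150 mm high, with a shallow open pocket on its -x side (50 mm deep, 90 mm wide, 60 mm high) and a wooden grip on top. Origin at the underside of the back plate, 176 mm straight below caddy_grip, same axes.
- stand: Fixed stand that bears no hard push (15 N at most); origin at the underside of its foot, on the post's axis. Dark wooden foot 110 x 150 x 14 mm, steel post of 10 mm radius; its rod carries a black block (24 x 36 x 26 mm), from whose front face a brass pin stands out level along the stand's -x axis at y = 0. The hung caddy's axes are parallel to the stand's.
- mug_standing: Bystander: white mug with blue bands, 73 x 113 x 96 mm; origin at its underside. Leave alone.
- lemon: Bystander: lemon, 83 x 58 x 58 mm; origin at its underside. Leave alone.
- garlic: Bystander: garlic bulb, 53 x 52 x 52 mm; origin at its underside. Leave alone.
- salt_shaker: Bystander: glass salt shaker, 44 x 44 x 90 mm; origin at its underside. Leave alone.
- apple: Bystander: red apple, 80 x 78 x 69 mm; origin at its underside. Leave alone.
- tape_roll: Bystander: roll of tape lying flat, 98 x 96 x 25 mm; origin at its underside. Leave alone.
- caddy_lip (a point): Middle of the top edge of the lip: the jaw under the slot is longer than the one above, and from y = +35 to +60 mm of caddy_seat it lies open to above, so the pin can touch it there from above. Level with the slot's floor, 47 mm in +y and 11.5 mm below caddy_seat; the lip is 24 mm tall. Same axes.
- pin_mean (a point): The pin's middle if it stood at mean height: x = -18 mm, y = 0, z = 200 mm in the stand's frame, same axes. The real pin is 40 mm lower to 40 mm higher (not measured; clamped tight). The pin is 8 mm thick and 12 mm long, from the block's face 6 mm behind this point (+x) to its round head (18 mm across) 6 mm before it; the plate belongs mid-way.
There are look-alikes about, which are no part of the job. There is more than one size of the caddy; the job needs the larger.

How it is judged:
By the outcome, as a careful person would: the job done as asked, in the order asked, and still so for the second after the job is handed in, with the robot touching nothing.
It also fails if it takes over 51 s, if anything falls off the work surface, if the arm or the gripper's body presses on something with over 40 N, if the wrist force passes 120 N, or if a joint passes its speed limit or range.

## Working session

There is one attempt and no reset: what is moved stays moved. The work goes in short steps, Python scripts to look and compute and a tool call to move; the robot and the scene stay as the last step left them, time stands still between calls to the robot, and variables do not carry over. Pictures are saved under pics/ and viewed, at most 13 in all, crops included, and the job is handed in when it is done.

Besides the shell and the picture viewer there is one more tool, called by a JSON object that holds its "method" and its "body". drive_tool: Moves the arm, as the interface text tells. Its arguments: {"type":"object","properties":{"delta_pos":{"type":"array","items":{"type":"array","items":{"type":"number"}}},"dr":{"type":"array","items":{"type":"array","items":{"type":"number"}}},"hand":{"type":"array","items":{"type":"number"}},"newtons":{"type":"number"}},"required":["delta_pos","dr","hand"]}

```bash
mkdir -p pics
cat > h.py <<'E'
from rig import ctrl,camera,workorder,boxes_of,spot_point
import numpy as np,cv2
np.set_printoptions(precision=4,suppress=True)
def px(c,P):
    p=c["camera_from_world"]@np.append(P,1); u=c["K"]@p[:3]; return u[:2]/u[2]
def ray(c,uv):
    T=np.linalg.inv(c["camera_from_world"]); d=T[:3,:3]@np.linalg.inv(c["K"])@np.array([uv[0],uv[1],1.]); return T[:3,3],d/np.linalg.norm(d)
def tri(c1,a,c2,b):
    o1,d1=ray(c1,a);o2,d2=ray(c2,b)
    A=np.stack([d1,-d2],1);s=np.linalg.lstsq(A,o2-o1,rcond=None)[0]
    p,q=o1+s[0]*d1,o2+s[1]*d2;return (p+q)/2,np.linalg.norm(p-q)
def onz(c,uv,z):
    o,d=ray(c,uv);return o+d*(z-o[2])/d[2]
E
python3 - <<'E'
from h import *
cs=[camera("scene"),camera("top")]
for c,n in zip(cs,("scene","top")):
    cv2.imwrite(f"pics/{n}0.png",c["img"])
    print(n,np.linalg.inv(c["camera_from_world"])[:3,3],c["K"][0,0])
    for t in ("caddy_grip","caddy_seat","caddy","stand","caddy_lip","pin_mean"):
        for d in spot_point(c,t)[:4]: print(t,np.round(d["position"],4),round(d["p"],2),px(c,d["position"]).round(0))
    for t in ("mug_standing","lemon","garlic","salt_shaker","apple","tape_roll"):
        for d in boxes_of(c,t)[:1]: print(t,np.round(d["position"],3),round(d["p"],2))
s=ctrl.sense();print(s["tcp_pos"],s["orientation"],s["force"],s["width"],s["time"])
E
python3 -c "
import cv2,numpy as np
a=[cv2.resize(cv2.imread(f'pics/{n}0.png'),(800,600)) for n in ('scene','top')]
[cv2.imwrite(f'pics/{n}0b.png',i) for n,i in zip(('scene','top'),a)]"
```

```text
scene [-0.121   1.099   1.1228] 483.0382908506149
caddy [ 0.4294 -0.0538 -0.0015] 0.51 [274. 222.]
stand [0.5958 0.2146 0.0014] 0.73 [191. 250.]
pin_mean [0.5809 0.222  0.2039] 0.64 [189. 205.]
mug_standing [ 0.725 -0.153  0.069] 0.68
lemon [0.624 0.384 0.047] 0.88
salt_shaker [0.457 0.38  0.051] 0.52
apple [ 0.549 -0.462  0.06 ] 0.45
tape_roll [0.59  0.231 0.014] 0.36
top [ 0.2659 -0.0424  1.4772] 378.15648571668646
caddy_grip [ 0.4358 -0.0565  0.1772] 0.64 [256. 214.]
caddy_grip [ 0.5342 -0.0668  0.1214] 0.56 [259. 189.]
caddy_seat [ 0.4304 -0.0532  0.103 ] 0.61 [255. 218.]
caddy_seat [ 0.5383 -0.0648  0.07  ] 0.55 [258. 191.]
caddy [ 0.4359 -0.051  -0.0003] 0.8 [255. 220.]
caddy [ 0.5329 -0.0631  0.0018] 0.69 [258. 195.]
stand [0.5951 0.2203 0.0053] 0.83 [186. 180.]
caddy_lip [ 0.5681 -0.0652  0.0708] 0.79 [258. 183.]
caddy_lip [ 0.4292 -0.0061  0.0968] 0.72 [243. 218.]
pin_mean [0.5793 0.2248 0.1997] 0.72 [175. 172.]
mug_standing [ 0.734 -0.17   0.047] 0.58
lemon [ 0.55 -0.47  0.06] 0.59
salt_shaker [0.462 0.356 0.071] 0.72
apple [ 0.42  -0.056  0.03 ] 0.55
tape_roll [ 0.352 -0.278  0.023] 0.74
[0.2433 0.521  0.2483] [0.2167 0.9762 0.     0.    ] [-0.6331  0.1054  0.3236] 0.08531067517526494 1.3
```

View pics/scene0b.png

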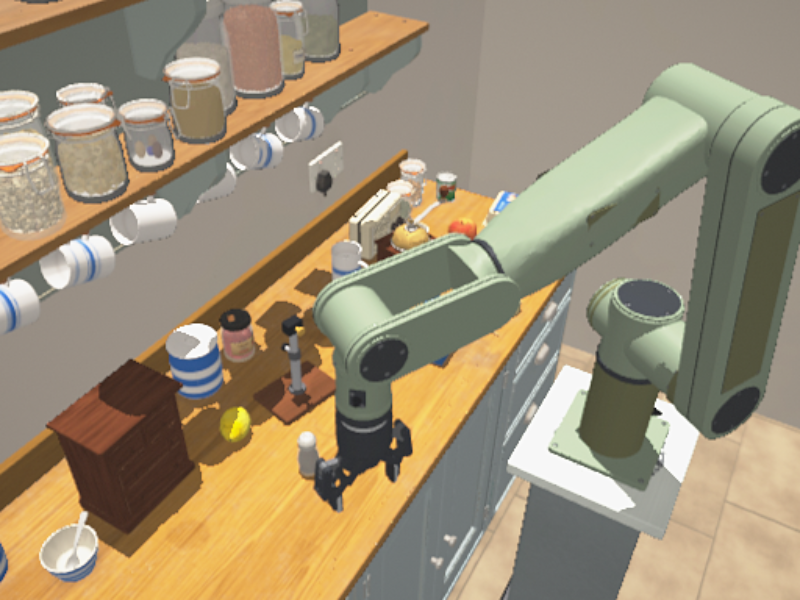

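View pics/top0b.png

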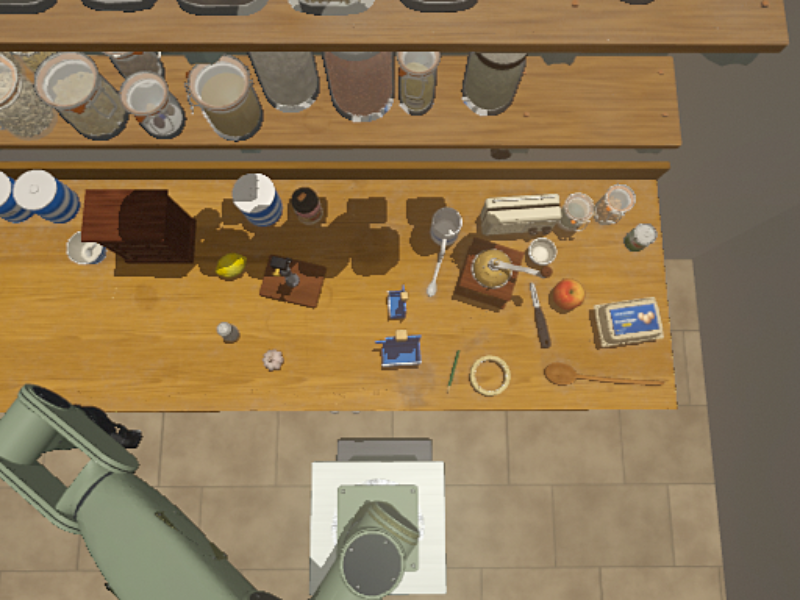

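Run:
```python
import cv2,numpy as np
i=cv2.imread('pics/top0.png')
a=cv2.resize(i[155:205,155:222],None,fx=8,fy=8,interpolation=cv2.INTER_CUBIC)[:400,:]
b=cv2.resize(i[180:240,232:282],None,fx=8,fy=8,interpolation=cv2.INTER_CUBIC)[:480]
o=np.zeros((480,740+200,3),np.uint8);o[:400,:536]=a;o[:480,540:940]=b
cv2.imwrite('pics/crop.png',o[:, :940] if 0 else cv2.resize(o,(800,int(480*800/940))))
```

```text
(no output)
```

View pics/crop.png

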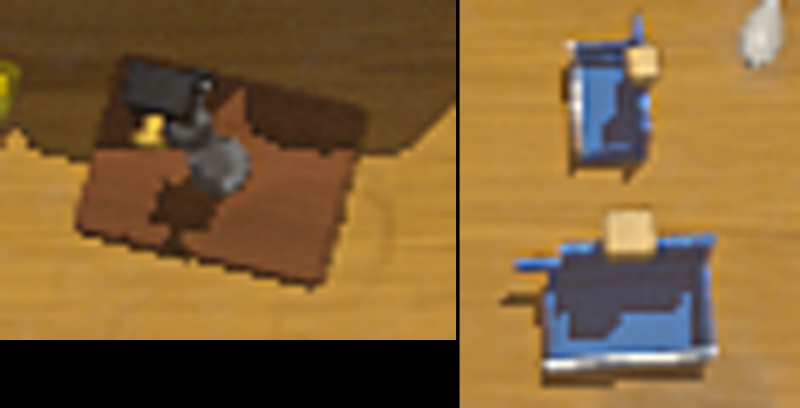

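```bash
cat > m.py <<'E'
from h import *
c=camera("top")
f=8*800/940
S=lambda u,v:(155+u/f-.44,155+v/f-.44)
C=lambda u,v:(232+(u-459.6)/f-.44,180+v/f-.44)
F=np.array([onz(c,S(*p),.014) for p in ((125,57),(368,105),(320,288),(78,230))])[:,:2]
print("foot",F,F.mean(0)); e=lambda a,b:np.degrees(np.arctan2(*(b-a)[::-1]))
for i in range(4): print(np.linalg.norm(F[i]-F[i-1]),e(F[i-1],F[i]))
print("block front-left etc")
for p in ((125,65),(120,105),(190,115),(208,80)): print(onz(c,S(*p),.213))
print("pin",onz(c,S(152,130),.2))
R=[onz(c,C(*p),.06)[:2] for p in ((545,365),(715,352))];print("rim",R,e(*R),np.linalg.norm(R[1]-R[0]))
R=[onz(c,C(*p),.15)[:2] for p in ((562,247),(715,238))];print("platetop",R,e(*R),np.linalg.norm(R[1]-R[0]))
R=[onz(c,C(*p),.197)[:2] for p in ((607,210),(655,210),(655,240),(608,240))];print("grip",R,np.mean(R,0))
E
python3 m.py
```

```text
foot [[0.6619 0.2744]
 [0.6329 0.1316]
 [0.5243 0.157 ]
 [0.5586 0.2975]] [0.5944 0.2151]
0.10588314237013895 -12.607611763744188
0.14571504070806102 -101.49123796938525
0.11145222550948955 166.84854172566943
0.1446551732460714 76.31296350228922
block front-left etc
[0.6039 0.2312 0.213 ]
[0.583  0.2329 0.213 ]
[0.5778 0.1975 0.213 ]
[0.596 0.189 0.213]
pin [0.5732 0.2189 0.2   ]
rim [array([ 0.3783, -0.0113]), array([ 0.3852, -0.1047])] -85.76699040437185 0.09361076133443479
platetop [array([ 0.4321, -0.0219]), array([ 0.4367, -0.1013])] -86.71657754306086 0.07949572564457627
grip [array([ 0.4448, -0.0452]), array([ 0.4448, -0.0692]), array([ 0.4297, -0.0692]), array([ 0.4297, -0.0456])] [ 0.4373 -0.0573]
```

{"method": "drive_tool", "body": {"delta_pos": [[-0.418,-0.441,-0.03],[-0.418,-0.441,-0.03],[-0.418,-0.441,-0.03],[-0.418,-0.441,-0.03],[-0.418,-0.441,-0.03],[-0.418,-0.441,-0.03],[-0.418,-0.441,-0.03],[-0.418,-0.441,-0.03],[-0.418,-0.441,-0.03]], "dr": [[0,0,1.065],[0,0,1.065],[0,0,1.065],[0,0,1.065],[0,0,1.065],[0,0,1.065],[0,0,1.065],[0,0,1.065],[0,0,1.065]], "hand": [0,0,0,0,0,0,0,0,0]}}

```text
time: 2.1
tcp_pos: [0.3619, 0.1639, 0.2672]
orientation: [0.684, 0.73, 0.001, 0.0]
force: [1.0, 0.4, 0.3]
width: 0.0854
grasp_force: 0.0
```

```bash
cat >> h.py <<'E'
def go(P,yaw,s=None,p0=None):
    "tool-frame shift/turn from current (or given) pose to world P with tool y at yaw deg, pointing down"
    from scipy.spatial.transform import Rotation as R
    s=s or ctrl.sense(); r=R.from_quat(s["orientation"]); a=np.radians(yaw)
    g=R.from_matrix(np.array([[-np.sin(a)*-1,np.cos(a),0],[-np.cos(a),np.sin(a),0],[0,0,-1]]).T if 0 else np.column_stack([[np.sin(a)*-1,np.cos(a),0],[np.cos(a),np.sin(a),0],[0,0,-1]]))
    return r.inv().apply(np.array(P)-(s["tcp_pos"] if p0 is None else p0)),(r.inv()*g).as_rotvec()
E
python3 - <<'E'
from h import *
c=[camera("scene"),camera("top")]
im=c[0]["img"];cv2.imwrite("pics/s1.png",im)
for k,n in zip(c,("s","t")):
    for t in ("pin_mean","stand","caddy_grip","caddy","caddy_seat","caddy_lip"):
        for d in spot_point(k,t)[:3]: print(n,t,np.round(d["position"],4),round(d["p"],2),px(k,d["position"]).round(0))
a=cv2.resize(im[190:260,160:220],None,fx=6,fy=6,interpolation=cv2.INTER_CUBIC)
b=cv2.resize(c[1]["img"][160:190,165:195],None,fx=13,fy=13,interpolation=cv2.INTER_CUBIC)
o=np.zeros((420,760,3),np.uint8);o[:,:360]=a;o[:390,365:755]=b;cv2.imwrite("pics/c1.png",o)
s=ctrl.sense();print(s["tcp_pos"],s["orientation"],s["q"]);print(go((.435,-.0555,.28),4))
E
```

```text
s pin_mean [0.577  0.224  0.2006] 0.65 [190. 206.]
s stand [ 0.595   0.2168 -0.0003] 0.77 [190. 251.]
s stand [ 0.4635  0.3649 -0.0027] 0.4 [197. 299.]
s caddy_grip [ 0.5301 -0.0636  0.1232] 0.8 [252. 183.]
s caddy [ 0.5328 -0.0636  0.0049] 0.68 [250. 209.]
s caddy_seat [ 0.4364 -0.0597  0.1059] 0.71 [275. 196.]
s caddy_seat [ 0.5357 -0.0674  0.0722] 0.7 [250. 193.]
s caddy_lip [ 0.4274 -0.0085  0.0933] 0.98 [270. 208.]
s caddy_lip [ 0.5665 -0.0585  0.0656] 0.65 [242. 193.]
t pin_mean [0.5801 0.2246 0.2032] 0.83 [175. 171.]
t pin_mean [ 0.7021 -0.1626 -0.0024] 0.74 [282. 154.]
t stand [ 0.4368 -0.0507  0.0019] 0.72 [255. 219.]
t stand [0.5966 0.2211 0.0049] 0.58 [186. 179.]
t caddy_grip [ 0.4334 -0.0586  0.1762] 0.84 [257. 215.]
t caddy_grip [ 0.5322 -0.0658  0.1231] 0.76 [259. 189.]
t caddy [ 0.4372 -0.0522  0.0004] 0.77 [255. 219.]
t caddy [ 0.5334 -0.0626  0.0022] 0.66 [257. 195.]
t caddy_seat [ 0.4282 -0.0542  0.1025] 0.7 [256. 219.]
t caddy_seat [ 0.5373 -0.0674  0.0696] 0.67 [259. 191.]
t caddy_seat [ 0.3548 -0.2745  0.001 ] 0.45 [312. 240.]
t caddy_lip [ 0.4293 -0.0069  0.0975] 0.88 [243. 218.]
t caddy_lip [ 0.5676 -0.0643  0.0693] 0.51 [258. 183.]
t caddy_lip [ 0.4349 -0.051   0.0004] 0.32 [255. 220.]
[0.3614 0.1664 0.2667] [ 0.6816  0.7317 -0.0001 -0.0001] [ 0.213  -0.2064  1.9161  0.      1.4322  0.1422]
(array([-0.2265,  0.0577, -0.0133]), array([-0.0003,  0.    ,  0.001 ]))
```

View pics/c1.png

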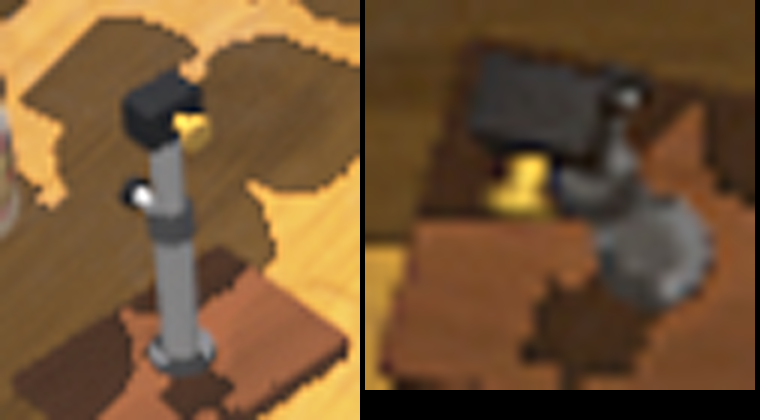

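{"method": "drive_tool", "body": {"delta_pos": [[-0.228,0.058,0.0],[-0.228,0.058,0.0],[-0.228,0.058,0.0],[-0.228,0.058,0.0],[-0.228,0.058,0.0],[-0.228,0.058,0.0],[-0.228,0.058,0.016],[-0.228,0.058,0.016]], "dr": [[0,0,0],[0,0,0],[0,0,0],[0,0,0],[0,0,0],[0,0,0],[0,0,0],[0,0,0]], "hand": [0,0,0,0,0,0,0,0]}}

```text
time: 3.47
tcp_pos: [0.4343, -0.0587, 0.2485]
orientation: [0.683, 0.73, -0.001, -0.002]
force: [-1.3, 0.1, -0.9]
width: 0.0854
grasp_force: 0.0
```

Run:
```python
from h import *
c=[camera("scene"),camera("top")]
P,e=tri(c[0],(191.7,210.6),c[1],(176.4,175.1));print("head",P,e)
a=np.radians(-12.8);R=np.array([[np.cos(a),-np.sin(a)],[np.sin(a),np.cos(a)]])
o=np.array([.595,.2175])
print("head in stand",R.T@(P[:2]-o),"pin model",o+R@[-.018,0])
print("shelf",tri(c[0],(274,17),c[1],(435,94)))
cv2.imwrite("pics/s2.png",cv2.resize(c[0]["img"][150:260,200:330],None,fx=4,fy=4))
cv2.imwrite("pics/t2.png",c[1]["img"])
for t in ("caddy_lip","caddy_seat","caddy_grip"):
  for d in spot_point(c[0],t)[:2]:print(t,d["position"],d["p"])
s=ctrl.sense();print(s["tcp_pos"],s["orientation"],s["q"]);print(go((.435,-.0565,.175),4))
```

```text
head [0.5718 0.2235 0.1861] 0.00095365381689267
head in stand [-0.024   0.0007] pin model [0.5774 0.2215]
shelf (array([ 0.7143, -0.5356,  0.5294]), np.float64(0.00026484544165079785))
caddy_lip [0.5656, -0.0618, 0.0638] 0.8
caddy_lip [0.4255, -0.0029, 0.095] 0.57
caddy_seat [0.4359, -0.0573, 0.1058] 0.78
caddy_grip [0.5319, -0.0636, 0.1203] 0.86
caddy_grip [0.4334, -0.0572, 0.17] 0.6
[ 0.4354 -0.0569  0.2514] [0.6816 0.7317 0.0002 0.0004] [-0.3276 -0.0948  1.8525  0.0001  1.3831 -0.3984]
(array([ 0.0005, -0.0005,  0.0764]), array([0.0008, 0.0003, 0.001 ]))
```

View pics/s2.png

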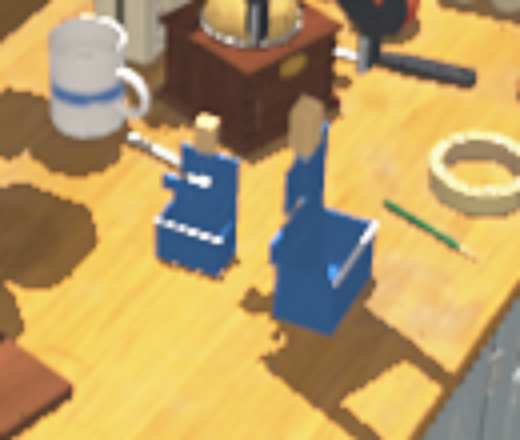

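Run:
```python
from h import *
c=camera("scene")
for P in ((.435,-.0565,.25),(.39,-.0565,.24),(.48,-.0565,.24),(.435,-.0565,.176)): print(P,(px(c,P)-[200,150])*4)
cv2.imwrite("pics/s3.png",cv2.resize(c["img"][60:260,170:400],None,fx=3,fy=3))
```

```text
(0.435, -0.0565, 0.25) [307.5335  45.8408]
(0.39, -0.0565, 0.24) [357.0974  73.0057]
(0.48, -0.0565, 0.24) [257.8553  39.6216]
(0.435, -0.0565, 0.176) [303.0264 120.0798]
```

View pics/s3.png

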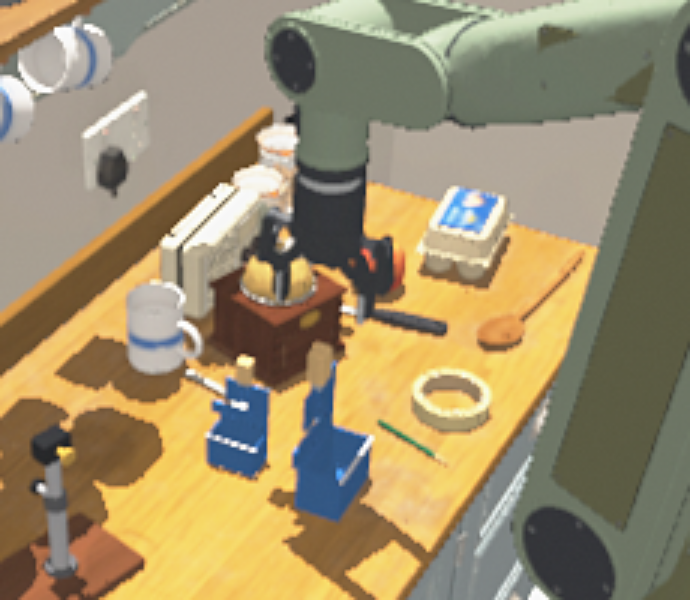

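{"method": "drive_tool", "body": {"delta_pos": [[0,0,0.03],[0,0,0.055],[0,0,0.07],[0,0,0.076],[0,0,0.076],[0,0,0.076],[0,0,0.076],[0,0,0.076],[0,0,0.076],[0,0,0.076],[0,0,0.076],[0,0,0.076]], "dr": [[0,0,0],[0,0,0],[0,0,0],[0,0,0],[0,0,0],[0,0,0],[0,0,0],[0,0,0],[0,0,0],[0,0,0],[0,0,0],[0,0,0]], "hand": [0,0,0,0.3,0.5,0.6,0.7,0.8,0.9,1,1,1], "newtons": 70}}

```text
time: 4.77
tcp_pos: [0.4364, -0.0582, 0.1765]
orientation: [0.682, 0.731, 0.001, 0.001]
force: [-1.9, -0.2, 6.3]
width: 0.0215
grasp_force: 69.2
```

Run:
```python
from h import *
c=camera("top");s=ctrl.sense();print(s["time"],s["tcp_pos"],s["orientation"],s["force"],s["width"],s["grasp_force"])
for t in ("caddy_lip","caddy"):
  for d in spot_point(c,t)[:2]:print(t,d["position"],d["p"])
```

```text
4.8167 [ 0.4364 -0.0582  0.1765] [0.6823 0.7311 0.0006 0.0014] [-0.9653  0.8601  6.0435] 0.021073454180840147 69.21520471572876
caddy_lip [0.431, -0.0092, 0.095] 0.57
caddy [0.437, -0.0508, 0.0008] 0.56
```

```bash
cat >> h.py <<'E'
YAW=-12.8; O=np.array([.595,.2175])
def seat2tcp(x,y,z,dy=.0015,dz=.071):
    a=np.radians(YAW); R=np.array([[np.cos(a),-np.sin(a)],[np.sin(a),np.cos(a)]])
    return np.append(O+R@[x,y-dy],z+dz)
E
python3 - <<'E'
from h import *
for a in ((-.03,-.1,.24),(-.03,-.1,.1735),(-.026,-.048,.1735)):
    P=seat2tcp(*a);print(P,*go(P,YAW))
E
```

```text
[0.5433 0.1252 0.311 ] [ 0.1754  0.1196 -0.1344] [0.0028 0.0008 0.2924]
[0.5433 0.1252 0.2445] [ 0.1755  0.1194 -0.0679] [0.0028 0.0008 0.2924]
[0.5587 0.175  0.2445] [ 0.2241  0.1383 -0.0679] [0.0028 0.0008 0.2924]
```

{"method": "drive_tool", "body": {"delta_pos": [[0,0,-0.02],[0,0,-0.05],[0,0,-0.08],[0,0,-0.11],[0,0,-0.14],[0,0,-0.14],[0,0,-0.14]], "dr": [[0,0,0],[0,0,0],[0,0,0],[0,0,0],[0,0,0],[0,0,0],[0,0,0]], "hand": [1,1,1,1,1,1,1]}}

```text
time: 5.5
tcp_pos: [0.4363, -0.0581, 0.3165]
orientation: [0.682, 0.731, 0.001, 0.002]
force: [-1.0, -0.5, -3.4]
width: 0.0213
grasp_force: 69.0
```

Run:
```python
from h import *
s=ctrl.sense();print(s["time"],s["tcp_pos"],s["orientation"],s["force"],s["width"],s["grasp_force"])
for a in ((-.03,-.1,.245),(-.03,-.1,.1735)):
    P=seat2tcp(*a);print(P,*go(P,YAW))
```

```text
5.5 [ 0.4363 -0.0581  0.3165] [0.6823 0.7311 0.001  0.0021] [-0.9577 -0.4973 -3.3962] 0.021277845727221373 69.00358200073242
[0.5433 0.1252 0.316 ] [0.1755 0.1193 0.0007] [0.0045 0.0011 0.2923]
[0.5433 0.1252 0.2445] [0.1756 0.119  0.0722] [0.0045 0.0011 0.2923]
```

{"method": "drive_tool", "body": {"delta_pos": [[0.02,0.013,0],[0.05,0.033,0],[0.08,0.053,0],[0.11,0.073,0],[0.14,0.095,0],[0.165,0.112,0],[0.1755,0.119,0],[0.1755,0.119,0.02],[0.1755,0.119,0.045],[0.1755,0.119,0.065],[0.1755,0.119,0.072],[0.1755,0.119,0.072]], "dr": [[0,0,0],[0,0,0.05],[0,0,0.12],[0,0,0.2],[0,0,0.292],[0,0,0.292],[0,0,0.292],[0,0,0.292],[0,0,0.292],[0,0,0.292],[0,0,0.292],[0,0,0.292]], "hand": [1,1,1,1,1,1,1,1,1,1,1,1]}}

```text
time: 6.5
tcp_pos: [0.5388, 0.1249, 0.2381]
orientation: [0.781, 0.624, -0.004, -0.003]
force: [0.1, -0.1, -3.3]
width: 0.0213
grasp_force: 69.1
```

Run:
```python
from h import *
c=[camera("scene"),camera("top")]
s=ctrl.sense();print(s["time"],s["tcp_pos"],s["orientation"],s["force"],s["width"],s["grasp_force"])
P=seat2tcp(-.026,-.048,.1735);print(P,*go(P,YAW))
a=np.radians(YAW);R=np.array([[np.cos(a),-np.sin(a)],[np.sin(a),np.cos(a)]])
for k in c:
  for t in ("caddy_lip","caddy_seat","pin_mean","caddy_grip"):
    for d in spot_point(k,t)[:2]:print(t,d["position"],R.T@(np.array(d["position"][:2])-O),d["p"])
print("expected seat stand xy",R.T@(s["tcp_pos"][:2]-O)+[0,.0015],s["tcp_pos"][2]-.071)
b=cv2.resize(c[0]["img"][170:260,165:255],None,fx=6,fy=6,interpolation=cv2.INTER_CUBIC)[:,:400]
d=cv2.resize(c[1]["img"][145:215,160:227],None,fx=6,fy=6,interpolation=cv2.INTER_CUBIC)[:,:398]
o=np.zeros((540,800,3),np.uint8);o[:,:400]=b;o[:420,402:800]=d;cv2.imwrite("pics/c4.png",o)
```

```text
6.6 [0.5417 0.1252 0.2424] [ 0.7815  0.6239 -0.0005 -0.0003] [-0.5833  0.1673 -1.9531] 0.021185107070502675 69.07483577728271
[0.5587 0.175  0.2445] [ 0.0523  0.0055 -0.0021] [-0.001   0.0004 -0.    ]
caddy_lip [0.5648, -0.0626, 0.0673] [ 0.0326 -0.2798] 0.96
caddy_lip [0.5466, 0.1744, 0.1532] [-0.0376 -0.0528] 0.82
caddy_seat [0.5361, 0.1277, 0.1693] [-0.0375 -0.1006] 0.69
caddy_seat [0.5335, -0.0651, 0.0759] [ 0.0026 -0.2892] 0.56
pin_mean [0.5742, 0.2249, 0.2026] [-0.0219  0.0026] 0.81
caddy_grip [0.5299, -0.0656, 0.1199] [-0.0008 -0.2905] 0.85
caddy_grip [0.5412, 0.126, 0.234] [-0.0322 -0.1011] 0.68
caddy_lip [0.5665, -0.0653, 0.0689] [ 0.0349 -0.2821] 0.57
caddy_lip [0.5471, 0.175, 0.1623] [-0.0373 -0.0521] 0.46
caddy_seat [0.5409, 0.1243, 0.2401] [-0.0321 -0.1029] 0.71
caddy_seat [0.5356, 0.1273, 0.1678] [-0.0379 -0.1011] 0.66
pin_mean [0.5803, 0.2242, 0.2012] [-0.0158  0.0033] 0.7
caddy_grip [0.5327, -0.0638, 0.1211] [ 0.0016 -0.2881] 0.76
caddy_grip [0.5456, 0.1241, 0.2374] [-0.0275 -0.102 ] 0.65
expected seat stand xy [-0.0315 -0.1004] 0.17144239290677799
```

View pics/c4.png

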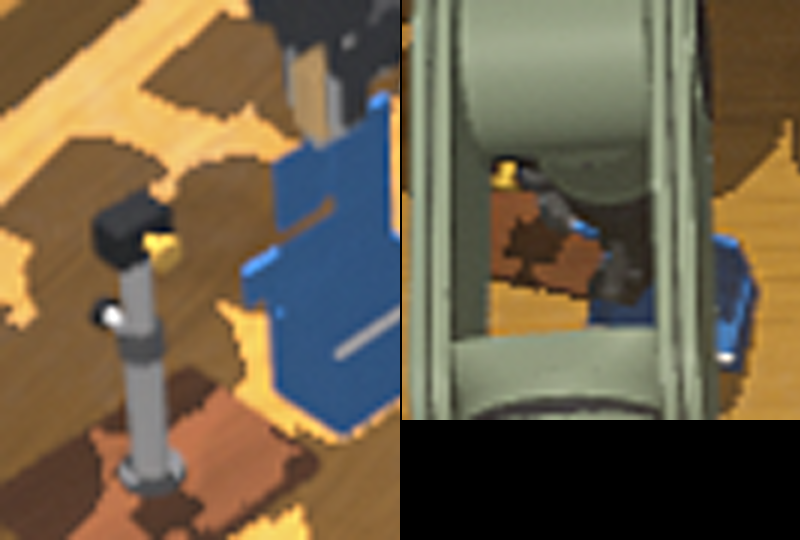

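{"method": "drive_tool", "body": {"delta_pos": [[0.015,0.001,0],[0.03,0.002,0],[0.045,0.002,0],[0.052,0.002,0],[0.052,0.002,0],[0.052,0.002,0],[0.052,0.002,0],[0.052,0.002,0]], "dr": [[0,0,0],[0,0,0],[0,0,0],[0,0,0],[0,0,0],[0,0,0],[0,0,0],[0,0,0]], "hand": [1,1,1,1,1,1,1,1]}}

```text
time: 7.67
tcp_pos: [0.5552, 0.1754, 0.2426]
orientation: [0.781, 0.624, -0.0, 0.0]
force: [-0.0, 0.2, -2.3]
width: 0.021
grasp_force: 69.3
```

```bash
cat > st.py <<'E'
from h import *
def st():
    s=ctrl.sense();a=np.radians(YAW);R=np.array([[np.cos(a),-np.sin(a)],[np.sin(a),np.cos(a)]])
    f=np.array(s["force"]);m=np.array(s["ft_torque"])
    print("t",round(s["time"],2),"seat mm",(R.T@(s["tcp_pos"][:2]-O)+[0,.0015])*1e3,(s["tcp_pos"][2]-.071)*1e3,"F stand",np.append(R.T@f[:2],f[2]),"M",np.append(R.T@m[:2],m[2]),"w",s["width"],"q",s["orientation"])
st()
E
python3 - <<'E'
from st import *
c=camera("scene")
b=cv2.resize(c["img"][180:250,165:245],None,fx=8,fy=8,interpolation=cv2.INTER_CUBIC);cv2.imwrite("pics/c5.png",b)
E
```

```text
t 7.67 seat mm [-29.4691 -48.4002] 171.6248773513172 F stand [-0.0909  0.2108 -2.3245] M [-0.018  -0.0115  0.0287] w 0.021030588013078777 q [ 0.7815  0.6239 -0.0003  0.    ]
```

View pics/c5.png

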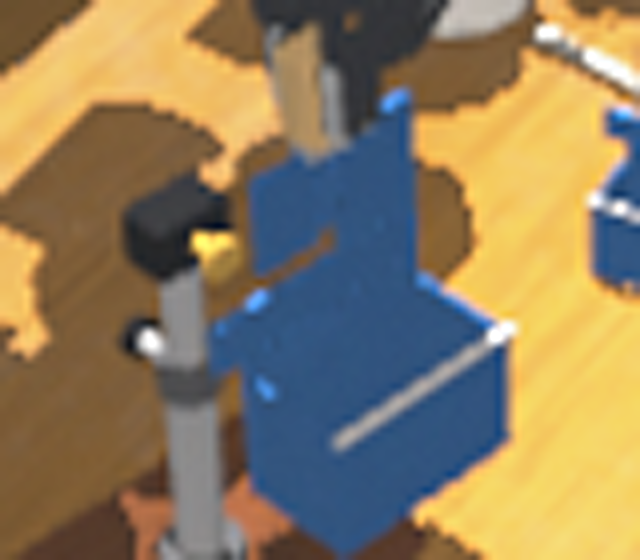

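{"method": "drive_tool", "body": {"delta_pos": [[0,0.004,0],[0,0.007,0],[0,0.009,0],[0,0.01,0],[0,0.011,0],[0,0.0115,0],[0,0.0115,0],[0,0.0115,0]], "dr": [[0,0,0],[0,0,0],[0,0,0],[0,0,0],[0,0,0],[0,0,0],[0,0,0],[0,0,0]], "hand": [1,1,1,1,1,1,1,1]}}

```text
time: 8.38
tcp_pos: [0.5666, 0.1733, 0.2428]
orientation: [0.781, 0.624, -0.0, -0.0]
force: [0.0, -0.5, -2.9]
width: 0.0213
grasp_force: 69.4
```

```bash
python3 st.py
```

```text
t 8.38 seat mm [-17.9371 -47.9371] 171.7730868599849 F stand [ 0.118  -0.4496 -2.9435] M [-0.0173 -0.0472 -0.0436] w 0.021318660242092266 q [ 0.7814  0.624  -0.     -0.    ]
```

{"method": "drive_tool", "body": {"delta_pos": [[0,0.0005,0],[0,0.001,0],[0,0.0015,0],[0,0.002,0],[0,0.002,0],[0,0.002,0]], "dr": [[0,0,0],[0,0,0],[0,0,0],[0,0,0],[0,0,0],[0,0,0]], "hand": [1,1,1,1,1,1]}}

```text
time: 8.88
tcp_pos: [0.5686, 0.1728, 0.2428]
orientation: [0.781, 0.624, 0.0, 0.0]
force: [0.5, -0.1, -2.7]
width: 0.021
grasp_force: 69.4
```

```bash
python3 st.py
```

```text
t 8.88 seat mm [-15.8781 -47.9276] 171.78487393151488 F stand [ 0.4711  0.0508 -2.7257] M [-0.0496 -0.0021  0.017 ] w 0.021045905764592792 q [0.7814 0.624  0.     0.    ]
```

{"method": "drive_tool", "body": {"delta_pos": [[0,0.0005,0],[0,0.001,0],[0,0.0015,0],[0,0.002,0],[0,0.002,0],[0,0.002,0]], "dr": [[0,0,0],[0,0,0],[0,0,0],[0,0,0],[0,0,0],[0,0,0]], "hand": [1,1,1,1,1,1]}}

```text
time: 9.38
tcp_pos: [0.5705, 0.1724, 0.2428]
orientation: [0.781, 0.624, -0.0, -0.0]
force: [0.2, 0.2, -2.4]
width: 0.0213
grasp_force: 69.4
```

```bash
python3 st.py
```

```text
t 9.38 seat mm [-13.8786 -47.9255] 171.76057039349922 F stand [ 0.1181  0.2346 -2.4239] M [0.0415 0.0104 0.0135] w 0.021338597003778687 q [ 0.7814  0.624  -0.     -0.    ]
```

{"method": "drive_tool", "body": {"delta_pos": [[0,0.0005,0],[0,0.001,0],[0,0.0015,0],[0,0.0015,0],[0,0.0015,0]], "dr": [[0,0,0],[0,0,0],[0,0,0],[0,0,0],[0,0,0]], "hand": [1,1,1,1,1]}}

```text
time: 9.8
tcp_pos: [0.5713, 0.1722, 0.2427]
orientation: [0.781, 0.624, -0.001, -0.001]
force: [-3.8, 0.2, -0.1]
width: 0.0208
grasp_force: 69.5
```

```bash
python3 st.py
```

```text
t 9.8 seat mm [-13.0967 -47.9509] 171.69040240096905 F stand [-3.7096 -0.6594 -0.0636] M [-0.0798  0.6227  0.1221] w 0.020843668718281742 q [ 0.7813  0.6241 -0.0006 -0.0006]
```

{"method": "drive_tool", "body": {"delta_pos": [[0,-0.002,0],[0,-0.004,0],[0,-0.004,-0.004],[0,-0.004,-0.009],[0,-0.004,-0.012],[0,-0.004,-0.013],[0,-0.004,-0.014],[0,-0.004,-0.014],[0,-0.004,-0.014]], "dr": [[0,0,0],[0,0,0],[0,0,0],[0,0,0],[0,0,0],[0,0,0],[0,0,0],[0,0,0],[0,0,0]], "hand": [1,1,1,1,1,1,1,1,1]}}

```text
time: 10.55
tcp_pos: [0.5681, 0.1729, 0.2568]
orientation: [0.781, 0.624, 0.0, 0.0]
force: [-0.0, -0.1, -2.6]
width: 0.0211
grasp_force: 69.3
```

```bash
python3 st.py
```

```text
t 10.55 seat mm [-16.3565 -47.982 ] 185.77227906380872 F stand [-0.0193 -0.099  -2.6091] M [-0.0024 -0.0071  0.0057] w 0.02108155932643338 q [0.7814 0.624  0.     0.    ]
```

{"method": "drive_tool", "body": {"delta_pos": [[0,0,-0.0005],[0,0,-0.001],[0,0,-0.0015],[0,0,-0.002],[0,0,-0.002],[0,0,-0.002]], "dr": [[0,0,0],[0,0,0],[0,0,0],[0,0,0],[0,0,0],[0,0,0]], "hand": [1,1,1,1,1,1]}}

```text
time: 11.05
tcp_pos: [0.5681, 0.1729, 0.2588]
orientation: [0.781, 0.624, 0.0, 0.0]
force: [-0.6, -0.3, -2.2]
width: 0.021
grasp_force: 69.3
```

```bash
python3 st.py
```

```text
t 11.05 seat mm [-16.3599 -47.9391] 187.83830757190373 F stand [-0.4952 -0.4474 -2.2196] M [-0.0064 -0.0066  0.0178] w 0.021041451855489217 q [0.7814 0.624  0.     0.    ]
```

{"method": "drive_tool", "body": {"delta_pos": [[0,0,-0.001],[0,0,-0.0015],[0,0,-0.002],[0,0,-0.0025],[0,0,-0.0025],[0,0,-0.0025]], "dr": [[0,0,0],[0,0,0],[0,0,0],[0,0,0],[0,0,0],[0,0,0]], "hand": [1,1,1,1,1,1]}}

```text
time: 11.55
tcp_pos: [0.5681, 0.1729, 0.2613]
orientation: [0.781, 0.624, 0.0, 0.0]
force: [-0.2, -0.5, -2.7]
width: 0.021
grasp_force: 69.3
```

```bash
python3 st.py
```

```text
t 11.55 seat mm [-16.3866 -47.9173] 190.32998834981007 F stand [-0.1417 -0.496  -2.6851] M [-0.0332 -0.0143 -0.0045] w 0.02102891104326896 q [0.7814 0.6241 0.     0.    ]
```

{"method": "drive_tool", "body": {"delta_pos": [[0,0,-0.0005],[0,0,-0.001],[0,0,-0.0015],[0,0,-0.002],[0,0,-0.002],[0,0,-0.002]], "dr": [[0,0,0],[0,0,0],[0,0,0],[0,0,0],[0,0,0],[0,0,0]], "hand": [1,1,1,1,1,1]}}

```text
time: 12.05
tcp_pos: [0.5681, 0.1729, 0.2633]
orientation: [0.781, 0.624, 0.0, 0.0]
force: [-0.1, 0.1, -2.4]
width: 0.0211
grasp_force: 69.3
```

```bash
python3 st.py
```

```text
t 12.05 seat mm [-16.3882 -47.9225] 192.29017091125934 F stand [-0.1334  0.105  -2.3637] M [-0.0597 -0.0308 -0.0084] w 0.021129804824413647 q [0.7814 0.624  0.     0.    ]
```

{"method": "drive_tool", "body": {"delta_pos": [[0,0,-0.0005],[0,0,-0.001],[0,0,-0.0015],[0,0,-0.0015],[0,0,-0.0015]], "dr": [[0,0,0],[0,0,0],[0,0,0],[0,0,0],[0,0,0]], "hand": [1,1,1,1,1]}}

```text
time: 12.47
tcp_pos: [0.5679, 0.173, 0.2638]
orientation: [0.781, 0.624, -0.0, -0.0]
force: [1.4, 1.9, -8.7]
width: 0.0215
grasp_force: 68.6
```

```bash
python3 st.py
```

```text
t 12.47 seat mm [-16.5442 -47.9216] 192.81253423178978 F stand [ 0.9649  2.2141 -8.7083] M [ 0.1089 -0.4469 -0.0937] w 0.021519489821121843 q [ 0.7814  0.624  -0.0003 -0.0003]
```

{"method": "drive_tool", "body": {"delta_pos": [[0,0,-0.0005],[0,0,-0.001],[0,0,-0.001],[0,0,-0.001]], "dr": [[0,0,0],[0,0,0],[0,0,0],[0,0,0]], "hand": [1,1,1,1]}}

```text
time: 12.8
tcp_pos: [0.5678, 0.1731, 0.2642]
orientation: [0.781, 0.624, -0.0, -0.0]
force: [5.1, 3.4, -15.1]
width: 0.0209
grasp_force: 68.8
```

```bash
python3 st.py
```

```text
t 12.8 seat mm [-16.6981 -47.81  ] 193.15111939583625 F stand [  4.1909   4.4317 -15.1241] M [ 0.2696 -0.8704 -0.1806] w 0.02092928778417387 q [ 0.7814  0.624  -0.0005 -0.0005]
```

{"method": "drive_tool", "body": {"delta_pos": [[0,0,0.002],[0,0,0.0039],[0,0,0.0039],[0,0,0.0039],[0,0,0.0039]], "dr": [[0,0,0],[0,0,0],[0,0,0],[0,0,0],[0,0,0]], "hand": [1,1,1,1,1]}}

```text
time: 13.22
tcp_pos: [0.5684, 0.1728, 0.2632]
orientation: [0.781, 0.624, 0.001, 0.0]
force: [0.0, -1.1, -2.3]
width: 0.021
grasp_force: 70.2
```

```bash
python3 st.py
python3 - <<'E'
from h import *
c=camera("scene")
b=cv2.resize(c["img"][170:240,165:235],None,fx=8,fy=8,interpolation=cv2.INTER_CUBIC);cv2.imwrite("pics/c6.png",b)
E
```

```text
t 13.22 seat mm [-16.0502 -47.937 ] 192.22573174786328 F stand [ 0.263  -1.0383 -2.2675] M [-0.0078  0.0282 -0.0052] w 0.021007861133464978 q [0.7814 0.624  0.0007 0.0005]
```

View pics/c6.png

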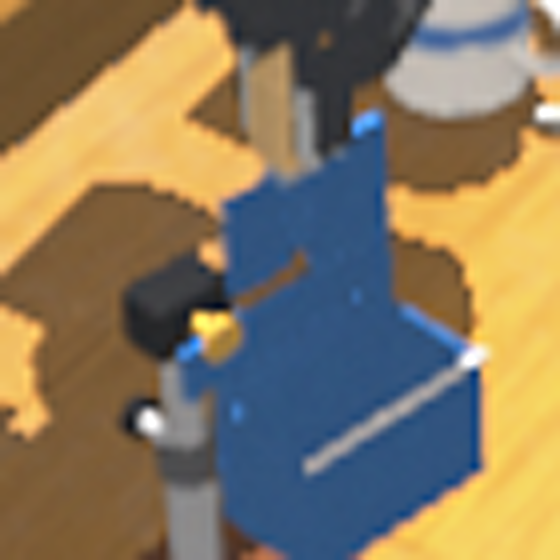

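{"method": "drive_tool", "body": {"delta_pos": [[0,0,0],[0,0,0],[0,0,0],[0,0,0]], "dr": [[0,0,0],[0,0,0],[0,0,0],[0,0,0]], "hand": [1,1,1,1]}}

```text
time: 13.6
tcp_pos: [0.5681, 0.1729, 0.262]
orientation: [0.781, 0.624, 0.0, 0.0]
force: [0.1, 0.4, -2.9]
width: 0.0215
grasp_force: 70.2
```

```bash
python3 st.py
```

```text
t 13.6 seat mm [-16.4074 -47.9216] 190.95796860112506 F stand [-0.0163  0.402  -2.9079] M [ 0.0248 -0.0632 -0.0124] w 0.0214680577418699 q [0.7814 0.6241 0.     0.    ]
```

{"method": "drive_tool", "body": {"delta_pos": [[0.002,0,0],[0.004,0,0],[0.006,0,0],[0.008,0,0],[0.01,0,0],[0.012,0,0],[0.014,0,0],[0.014,0,0],[0.014,0,0],[0.014,0,0]], "dr": [[0,0,0],[0,0,0],[0,0,0],[0,0,0],[0,0,0],[0,0,0],[0,0,0],[0,0,0],[0,0,0],[0,0,0]], "hand": [1,1,1,1,1,1,1,1,1,1]}}

```text
time: 14.43
tcp_pos: [0.5711, 0.1865, 0.2618]
orientation: [0.781, 0.624, -0.0, 0.0]
force: [-0.5, -1.3, -2.2]
width: 0.0211
grasp_force: 70.3
```

```bash
python3 st.py
```

```text
t 14.43 seat mm [-16.4102 -33.9676] 190.83249373826118 F stand [-0.2333 -1.3575 -2.17  ] M [-0.0615 -0.0125 -0.0062] w 0.02113716291883269 q [ 0.7814  0.624  -0.0001  0.    ]
```

{"method": "drive_tool", "body": {"delta_pos": [[0.002,0,0],[0.004,0,0],[0.006,0,0],[0.008,0,0],[0.01,0,0],[0.012,0,0],[0.012,0,0],[0.012,0,0]], "dr": [[0,0,0],[0,0,0],[0,0,0],[0,0,0],[0,0,0],[0,0,0],[0,0,0],[0,0,0]], "hand": [1,1,1,1,1,1,1,1]}}

```text
time: 15.1
tcp_pos: [0.5738, 0.1984, 0.2618]
orientation: [0.781, 0.624, -0.0, 0.0]
force: [0.4, 0.1, -2.6]
width: 0.0214
grasp_force: 70.3
```

```bash
python3 st.py
```

```text
t 15.1 seat mm [-16.4353 -21.8144] 190.84379952520385 F stand [ 0.3175  0.1846 -2.5676] M [-0.0788 -0.0268  0.0332] w 0.021447230282326406 q [ 0.7813  0.6241 -0.0001  0.    ]
```

{"method": "drive_tool", "body": {"delta_pos": [[0.002,0,0],[0.004,0,0],[0.006,0,0],[0.008,0,0],[0.01,0,0],[0.012,0,0],[0.012,0,0],[0.012,0,0]], "dr": [[0,0,0],[0,0,0],[0,0,0],[0,0,0],[0,0,0],[0,0,0],[0,0,0],[0,0,0]], "hand": [1,1,1,1,1,1,1,1]}}

```text
time: 15.77
tcp_pos: [0.5765, 0.2101, 0.2618]
orientation: [0.781, 0.624, -0.0, 0.0]
force: [-0.3, -0.5, -3.0]
width: 0.0214
grasp_force: 70.3
```

```bash
python3 st.py
```

```text
t 15.77 seat mm [-16.4506  -9.8184] 190.83905792275328 F stand [-0.2206 -0.5509 -3.0034] M [-0.0095 -0.0806  0.0335] w 0.021381925510189276 q [ 0.7813  0.6241 -0.0001  0.    ]
```

{"method": "drive_tool", "body": {"delta_pos": [[0.002,0,0],[0.004,0,0],[0.005,0,0],[0.006,0,0],[0.006,0,0],[0.006,0,0]], "dr": [[0,0,0],[0,0,0],[0,0,0],[0,0,0],[0,0,0],[0,0,0]], "hand": [1,1,1,1,1,1]}}

```text
time: 16.27
tcp_pos: [0.5778, 0.2159, 0.2619]
orientation: [0.781, 0.624, -0.0, 0.0]
force: [0.4, 0.6, -2.5]
width: 0.0213
grasp_force: 70.3
```

```bash
python3 st.py
```

```text
t 16.27 seat mm [-16.4347  -3.9044] 190.8587766974044 F stand [ 0.3062  0.669  -2.5487] M [-0.0175 -0.0277 -0.0066] w 0.02126249331240615 q [ 0.7814  0.6241 -0.      0.    ]
```

{"method": "drive_tool", "body": {"delta_pos": [[0.0005,0,0],[0.001,0,0],[0.0015,0,0],[0.0015,0,0],[0.0015,0,0]], "dr": [[0,0,0],[0,0,0],[0,0,0],[0,0,0],[0,0,0]], "hand": [1,1,1,1,1]}}

```text
time: 16.68
tcp_pos: [0.5781, 0.2173, 0.2619]
orientation: [0.781, 0.624, -0.0, 0.0]
force: [0.1, -0.4, -2.8]
width: 0.0213
grasp_force: 70.3
```

```bash
python3 st.py
```

```text
t 16.68 seat mm [-16.4229  -2.4244] 190.88704659817395 F stand [ 0.1829 -0.3195 -2.8346] M [-0.007   0.027  -0.0103] w 0.021275242969307266 q [ 0.7814  0.624  -0.      0.    ]
```

{"method": "drive_tool", "body": {"delta_pos": [[0.0005,0,0],[0.001,0,0],[0.0015,0,0],[0.0015,0,0],[0.0015,0,0]], "dr": [[0,0,0],[0,0,0],[0,0,0],[0,0,0],[0,0,0]], "hand": [1,1,1,1,1]}}

```text
time: 17.1
tcp_pos: [0.5785, 0.2188, 0.2619]
orientation: [0.781, 0.624, -0.0, 0.0]
force: [0.7, -0.2, -2.8]
width: 0.0213
grasp_force: 70.3
```

```bash
python3 st.py
```

```text
t 17.1 seat mm [-16.4208  -0.8974] 190.86394514416787 F stand [ 0.6779 -0.048  -2.823 ] M [ 0.0312 -0.062  -0.012 ] w 0.02125283601980678 q [ 0.7814  0.6241 -0.      0.    ]
```

{"method": "drive_tool", "body": {"delta_pos": [[0.0005,0,0],[0.001,0,0],[0.0015,0,0],[0.0015,0,0],[0.0015,0,0]], "dr": [[0,0,0],[0,0,0],[0,0,0],[0,0,0],[0,0,0]], "hand": [1,1,1,1,1]}}

```text
time: 17.52
tcp_pos: [0.5788, 0.2203, 0.2619]
orientation: [0.781, 0.624, 0.0, 0.0]
force: [-0.1, -0.0, -2.7]
width: 0.0214
grasp_force: 70.3
```

```bash
python3 st.py
```

```text
t 17.52 seat mm [-16.4102   0.6083] 190.87723962968312 F stand [-0.1056 -0.0679 -2.6945] M [-0.0079 -0.0362 -0.0228] w 0.02144179369059404 q [0.7814 0.6241 0.     0.    ]
```

{"method": "drive_tool", "body": {"delta_pos": [[0.0005,0,0],[0.001,0,0],[0.0015,0,0],[0.0015,0,0],[0.0015,0,0]], "dr": [[0,0,0],[0,0,0],[0,0,0],[0,0,0],[0,0,0]], "hand": [1,1,1,1,1]}}

```text
time: 17.93
tcp_pos: [0.579, 0.221, 0.2618]
orientation: [0.781, 0.624, -0.001, 0.0]
force: [-1.6, -4.0, -1.8]
width: 0.0217
grasp_force: 70.5
```

```bash
python3 st.py
```

```text
t 17.93 seat mm [-16.393    1.3391] 190.82178728065057 F stand [-0.6508 -4.2007 -1.8213] M [-0.7967  0.0492  0.0008] w 0.021704913349355613 q [ 0.7815  0.624  -0.0007  0.0004]
```

{"method": "drive_tool", "body": {"delta_pos": [[-0.0015,0,0],[-0.0025,0,0],[-0.0025,0,0],[-0.0025,0,0],[-0.0025,-0.0003,0.001],[-0.0025,-0.0004,0.002],[-0.0025,-0.0004,0.003],[-0.0025,-0.0004,0.004],[-0.0025,-0.0004,0.0045],[-0.0025,-0.0004,0.0045],[-0.0025,-0.0004,0.0045],[-0.0025,-0.0004,0.0045]], "dr": [[0,0,0],[0,0,0],[0,0,0],[0,0,0],[0,0,0],[0,0,0],[0,0,0],[0,0,0],[0,0,0],[0,0,0],[0,0,0],[0,0,0]], "hand": [1,1,1,1,1,1,1,1,1,1,1,1]}}

```text
time: 18.93
tcp_pos: [0.5782, 0.2193, 0.2574]
orientation: [0.781, 0.624, 0.0, 0.0]
force: [-0.2, 1.4, -2.3]
width: 0.0214
grasp_force: 70.5
```

```bash
python3 st.py
```

```text
t 18.93 seat mm [-16.7734  -0.4366] 186.39252361709785 F stand [-0.5141  1.3107 -2.3165] M [-0.0663 -0.0508  0.0152] w 0.021400161841747693 q [0.7814 0.624  0.     0.    ]
```

{"method": "drive_tool", "body": {"delta_pos": [[0,0,0.0005],[0,0,0.001],[0,0,0.0014],[0,0,0.0014],[0,0,0.0014]], "dr": [[0,0,0],[0,0,0],[0,0,0],[0,0,0],[0,0,0]], "hand": [1,1,1,1,1]}}

```text
time: 19.35
tcp_pos: [0.5782, 0.2193, 0.2559]
orientation: [0.781, 0.624, -0.0, -0.0]
force: [0.1, 0.1, -1.7]
width: 0.021
grasp_force: 70.5
```

```bash
python3 st.py
```

```text
t 19.35 seat mm [-16.8315  -0.4485] 184.93005898949644 F stand [ 0.0393  0.1602 -1.678 ] M [-0.0533 -0.0296  0.0363] w 0.02101138400230744 q [ 0.7814  0.624  -0.     -0.    ]
```

{"method": "drive_tool", "body": {"delta_pos": [[0,0,0.0003],[0,0,0.0006],[0,0,0.0008],[0,0,0.0008],[0,0,0.0008]], "dr": [[0,0,0],[0,0,0],[0,0,0],[0,0,0],[0,0,0]], "hand": [1,1,1,1,1]}}

```text
time: 19.77
tcp_pos: [0.5783, 0.2193, 0.2557]
orientation: [0.781, 0.624, 0.0, 0.0]
force: [-0.9, -1.3, 0.6]
width: 0.021
grasp_force: 70.8
```

```bash
python3 st.py
```

```text
t 19.77 seat mm [-16.7376  -0.4062] 184.71918080065424 F stand [-0.555  -1.4326  0.5994] M [-0.1228  0.2029  0.0363] w 0.020988035773563205 q [0.7814 0.624  0.0002 0.0001]
```

{"method": "drive_tool", "body": {"delta_pos": [[0,0,0],[0,0,0],[0,0,0],[0,0,0],[0,0,0],[0,0,0],[0,0,0],[0,0,0],[0,0,0],[0,0,0]], "dr": [[0,0,0],[0,0,0],[0,0,0],[0,0,0],[0,0,0],[0,0,0],[0,0,0],[0,0,0],[0,0,0],[0,0,0]], "hand": [0.75,0.72,0.68,0.62,0.55,0.48,0.4,0.4,0.4,0.4], "newtons": 20}}

```text
time: 20.6
tcp_pos: [0.5782, 0.2193, 0.2552]
orientation: [0.781, 0.624, 0.0, 0.0]
force: [0.3, -0.1, 0.6]
width: 0.051
grasp_force: 0.0
```

```bash
python3 st.py;python3 - <<'E'
from h import *
c=camera("scene")
b=cv2.resize(c["img"][160:240,155:245],None,fx=7,fy=7,interpolation=cv2.INTER_CUBIC);cv2.imwrite("pics/c7.png",b)
E
```

```text
t 20.6 seat mm [-16.7967  -0.4387] 184.16521347721155 F stand [ 0.2808 -0.066   0.588 ] M [0.005  0.0061 0.0302] w 0.05098203526567187 q [0.7814 0.624  0.     0.    ]
```

View pics/c7.png

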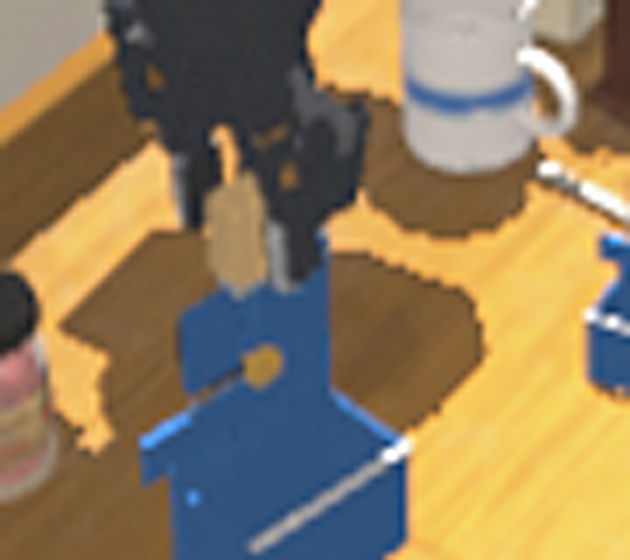

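{"method": "drive_tool", "body": {"delta_pos": [[0,0,0],[0,0,0],[0,0,-0.005],[0,0,-0.015],[0,0,-0.03],[0,0,-0.05],[0,0,-0.075],[0,0,-0.1],[0,0,-0.12],[0,0,-0.12]], "dr": [[0,0,0],[0,0,0],[0,0,0],[0,0,0],[0,0,0],[0,0,0],[0,0,0],[0,0,0],[0,0,0],[0,0,0]], "hand": [0.3,0.2,0.2,0.2,0.2,0.2,0.2,0.2,0.2,0.2]}}

```text
time: 21.48
tcp_pos: [0.5803, 0.2199, 0.3829]
orientation: [0.781, 0.624, 0.006, 0.003]
force: [0.8, -0.1, 0.5]
width: 0.0683
grasp_force: 0.0
```

```bash
python3 st.py;python3 - <<'E'
from h import *
c=camera("scene")
b=cv2.resize(c["img"][130:260,145:265],None,fx=4.5,fy=4.5,interpolation=cv2.INTER_CUBIC);cv2.imwrite("pics/c8.png",b)
for t in ("caddy_grip","caddy_seat","caddy_lip"):
    for d in spot_point(c,t)[:2]: print(t,d["position"],d["p"])
print(seat2tcp(-.018,0,.1851,0,0),seat2tcp(-.018,0,.1851,0,.0705))
E
```

```text
t 21.48 seat mm [-14.8409   0.5428] 311.87660378709364 F stand [0.7491 0.1187 0.4921] M [ 0.0306 -0.0104 -0.0083] w 0.0682508260051482 q [0.7814 0.6241 0.0055 0.0027]
caddy_grip [0.5335, -0.0668, 0.1233] 0.78
caddy_grip [0.5795, 0.2189, 0.2487] 0.69
caddy_seat [0.5795, 0.2203, 0.1853] 0.82
caddy_seat [0.537, -0.0637, 0.0713] 0.67
caddy_lip [0.5859, 0.2729, 0.1727] 0.61
caddy_lip [0.5673, -0.0614, 0.065] 0.55
[0.5774 0.2215 0.1851] [0.5774 0.2215 0.2556]
```

View pics/c8.png

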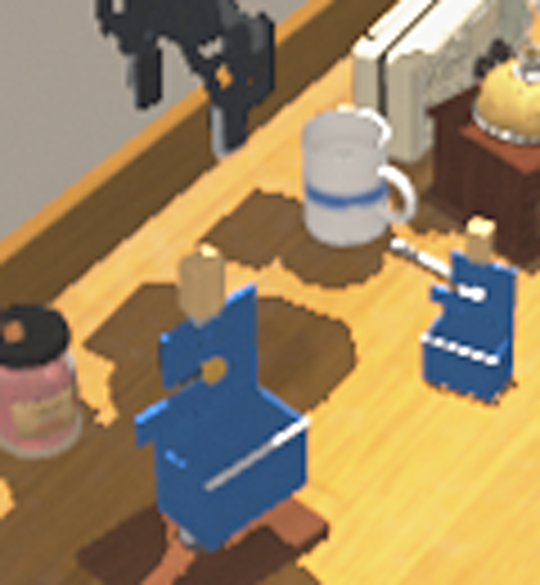

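The caddy hangs on the pin: the pin's head, at (213,370), shows in front of the plate at the slot's closed end. The gripper is clear above it.

```bash
python3 -c "
from rig import workorder;print(workorder.hand_in())"
```

```text
the job is handed in; nothing more can be done
None
```

The large blue caddy hangs on the brass pin, which sits in the notch at the slot's closed end. I let go with the gripper clear above it and handed the job in at about 21.5 s of the allowed 51 s; the hardest touch on the stand was about 12.5 N, against its limit of 15 N.

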